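Seat the vial carousel on the autosampler's drive pin

ROBOT

A 7-joint arm with a two-finger parallel gripper is mounted at the origin on the work surface. World frame = base frame: x ahead of the robot, y to its left, z up, the work surface at z = 0. Lengths are in m, angles in rad, forces in N, time in s.
With the tool pointing down it reaches from about 0.425 to 0.875 m from the base axis. Payload 4.7 kg.
Tool frame: the origin (TCP) lies on the centre line of the jaws, within the pads' length; the fingertips stand 8 mm ahead of it and the grasp point (between the pads) lies 11 mm behind it; z points along the fingers, y is the line along which they close (so a half turn about z gives the same grasp; the last joint's range is limited). The gripper opens to 87 mm and grips with 3 to 60 N. Pads are 19 mm wide; open, the fingers measure 117 mm over their backs; the gripper's body (75 mm by 190 mm) begins 51 mm behind the grasp point.
Start: joints at [1.149, 0.321, -0.07, 1.45, 0.023, 1.371, -0.057], TCP at [0.274, -0.589, 0.231] pointing down, gripper open.
Joint ranges: [-2.86, 2.86], [-0.3, 2.09], [-1.38, 1.24], [0.06, 2.45], [-1.56, 4.7], [0.09, 2.05], [-2.69, 2.69]. Speed limits (rad/s): [2.57, 2.57, 3.14, 3.14, 3.14, 3.14, 3.14].

INTERFACE

Orientations are given as a unit quaternion [x, y, z, w].
In Python, from station import bot gives the robot as it stands.
- The arm moves only by the tool jog_arm, never from a script. Its argument "moves" is one flat list of numbers, 5 for each row, row after row: the shift along the tool's x, y, z in mm, then the turn about the tool's z in rad, then the gripper's target within -1 to 1 (fully open at 1, half-way at 0, shut at -1). In form: [tx, ty, tz, spin, gripper, tx, ty, tz, spin, gripper, ...]. A call has 1 to 10 rows; each row is the pose to reach, as a shift and turn from the pose commanded when the call began, along the tool's axes at that moment; what a row does not reach only later rows make up. A row lasts 1/10 s, in which the tool goes at most 50 mm and 8.59 degrees, less where a joint would pass 70% of its speed; a pose out of reach is approached as far as the arm can. A call with a gripper value outside its range is refused whole. The fingers move at their own pace and stop on an object; "force" is the grip in N (left out, the last holds). Time passes only in rows, so rows that repeat a pose let the fingers close. It gives the time, the measured TCP pose, the force, the opening and the grip force at its end, in the units of the state.
- bot.read_state(): the state, without advancing time (a new reading comes with each control period).
- bot.camera(name): name is "scene" or "top" or "wrist"; returns (picture, depth): 384x512x3 uint8, red, green, blue; 384x512 float32, m along the optical axis (not along the pixel's ray), 0 where there is no reading.
- bot.camera_params(name): a dict with "fx", "fy", "cx", "cy" (pixels), "R" (3x3) and "t" (3): a world point X has camera coordinates R X + t. Camera axes: x right, y down, z forward; pixel columns grow to the right and rows downward; lengths in m; the calibration is good to about 2 mm. A picture is of the moment at which its call begins: read the wrist's pose just before it. camera_params takes no time and is no camera call; for the wrist camera it gives the pose at the moment of the call.
- bot.finish_job(): hands the job in; it is judged then, once.
The state is a dict: "time": time; "joints": joint angles; "joint_vel": joint speeds; "joint_efforts": joint torques, N m; "position": TCP position; "ee_rot": TCP orientation; "force": force on the tool from outside, world axes, zero at the start; "ft_torque": the same for the moment, N m; "width": opening from 0.0 (shut) to 1.0 (fully open); "finger_force": force on a finger pad.
Only numpy, scipy, OpenCV 4.12 (cv2) and the standard library are available. Lean on these libraries where they do the work, as an engineer would, in place of code of your own. Each camera call takes 0.05 s, during which the arm holds its last target. There are 200 camera calls.

TASK

Put the vial carousel back on the autosampler: lift it by its handle, lower it level over the spindle and gently turn it until its slot drops over the drive pin and it sits flat, fully home on the drive plate. Feel for the pin, do not force it; then let go, and leave the other things on the bench where they are.

Things in the scene. Friction and masses are not known exactly. Their poses are not given: they have to be found in the camera images.
- carousel_grip (a point): Loose vial carousel, 0.3 to 0.55 kg: disc 150 mm across, 12 mm thick, 16 vials fixed round its edge (tops 37 mm above its underside) and a black handle on its axis, whose flat grip plate is 44 mm long, 14 mm thick, 46 to 84 mm above the underside. Point on the axis, mid grip, 66 mm above the underside; z up, x along the 44 mm (pinch along y).
- carousel_slot (a point): The carousel's one slot for the drive pin, through the disc: centre of its mouth in the underside, 45 mm from the axis towards the carousel's +x; 9.5 mm wide (along y), 12 mm long (along x, radially). In the middle of the disc is a bore 15 mm across for the spindle; the handle's stem (32 mm across) above it is hollow to 36 mm above the underside.
- sampler: Fixed low autosampler, cream housing 210 x 210 mm, deck 55 mm high. Origin on the bench, on the spindle's axis; z up, -x is its front with the keypad. Far left corner (x +84, y +84 mm): a tower 36 x 40 mm with the needle arm, 24 mm wide, parked over it from x +68 to +155 mm (30 mm wide head at its end), top 158 mm above the bench.
- spindle_foot (a point): Centre of the round steel drive plate (128 mm across) on the sampler, at its top, 60 mm above the bench; the carousel's underside lies here when home. From it rises the spindle, 12 mm thick, 28 mm tall, the last 6 mm tapered to 5 mm. Axes as the sampler's. One drive pin, 7 mm thick, 8 mm tall, its tip tapered to 4 mm, stands on the plate 45 mm from the axis.
- pin_mid (a point): Point 45 mm in front (-x) of the spindle's axis at plate height: the middle of the arc where the drive pin may stand. The pin is held fast where the drive last stopped, up to 35 degrees (0.61 rad) round the axis either way from here; its angle is not reported. It is seen from above while the plate is bare, or felt: off the slot, the carousel rides on the pin 8 mm too high there.
- amber_bottle_center (a point): Loose amber glass bottle with grey cap, 86 mm across, 180 mm tall; point at its centre. To be left alone.
- clear_bottle_center (a point): Loose clear glass bottle with grey cap, 70 mm across, 140 mm tall; point at its centre. To be left alone.
- beaker: Loose open glass beaker, 60 mm across, 75 mm tall; origin at the centre of its underside. To be left alone.
- cap_jar: Loose small jar with white cap, 40 mm across, 52 mm tall; origin at the centre of its underside. To be left alone.
- spanner: Loose steel spanner, 130 mm long, lying along its x; origin at the underside near the middle. To be left alone.
- hplc_column: Loose short steel chromatography column lying along its x, 76 mm long over its white plugs, 17 mm thick at its square end fittings; origin under its middle. To be left alone.
- vial_box: Loose open blue plastic box with vials, 100 x 130 mm, 40 mm tall; origin at the centre of its underside. To be left alone.

How it is judged:
By the outcome, as a careful person would: the job done as asked, in the order asked, and still so for the second after the job is handed in, with the robot touching nothing.
It also fails if it takes over 58 s, if anything falls off the work surface, if the arm or the gripper's body presses on something with over 40 N, if the wrist force passes 120 N, or if a joint passes its speed limit or range.

## Working session

There is one attempt and no reset: what is moved stays moved. The work goes in short steps, Python scripts to look and compute and a tool call to move; the robot and the scene stay as the last step left them, time stands still between calls to the robot, and variables do not carry over. Pictures are saved under pics/ and viewed, at most 10 in all, crops included, and the job is handed in when it is done.

Besides the shell and the picture viewer there is one more tool, called after ">>>" by a JSON object that holds its "method" and its "body". jog_arm: Moves the arm, as the interface text tells. Its arguments: {"type":"object","properties":{"moves":{"type":"array","items":{"type":"number"}},"force":{"type":"number"}},"required":["moves"]}

```bash
mkdir -p pics; ls
cat > h.py <<'E'
import numpy as np, cv2
from station import bot
def snap(n,f):
    p=bot.camera_params(n); im,d=bot.camera(n)
    cv2.imwrite('pics/'+f+'.png',im[:,:,::-1]); np.savez('pics/'+f+'.npz',im=im,d=d,**{k:np.array(p[k]) for k in p}); return im,d,p
def load(f): 
    z=np.load('pics/'+f+'.npz'); return z['im'],z['d'],z
def pts(d,p):
    v,u=np.mgrid[:d.shape[0],:d.shape[1]]
    c=np.stack([(u-p['cx'])/p['fx']*d,(v-p['cy'])/p['fy']*d,d],-1)
    return (c-np.array(p['t']))@np.array(p['R'])
def ray(u,v,p,z):
    R=np.array(p['R']);o=-R.T@np.array(p['t']); w=R.T@np.array([(u-p['cx'])/p['fx'],(v-p['cy'])/p['fy'],1]); return o+w*(z-o[2])/w[2]
E
python3 - <<'E'
from h import *
for n in['top','scene']:
    im,d,p=snap(n,n+'0'); print(n,p['fx'],-np.array(p['R']).T@np.array(p['t']))
s=bot.read_state(); print(s)
E
```

```text
pics
top 411.3138845825018 [0.30565854 0.01625979 1.30132452]
scene 372.1746870149836 [1.57266173 0.02650025 0.85489441]
{'time': 0.1, 'joints': array([ 1.14906283,  0.32174063, -0.07007337,  1.45153707,  0.02261299,
        1.37082909, -0.05687568]), 'joint_vel': array([ 0.00114378, -0.00272904, -0.00129316, -0.00222669,  0.00115701,
        0.00020743,  0.0009465 ]), 'joint_efforts': array([-1.46072987e-03, -4.92575741e+01, -4.06633392e-01, -3.13399959e+01,
       -6.41336432e-02,  3.93866468e-02,  8.53620782e-05]), 'position': array([ 0.27414889, -0.58882252,  0.22958416]), 'ee_rot': array([ 9.76344876e-01,  2.16217336e-01, -2.40349880e-04, -8.29706301e-04]), 'force': array([-0.20032143,  0.0443596 ,  0.44514   ]), 'ft_torque': array([0.00346148, 0.00642883, 0.00763198]), 'finger_force': 0.0, 'width': 1.0022778395965433}
```

View pics/top0.png

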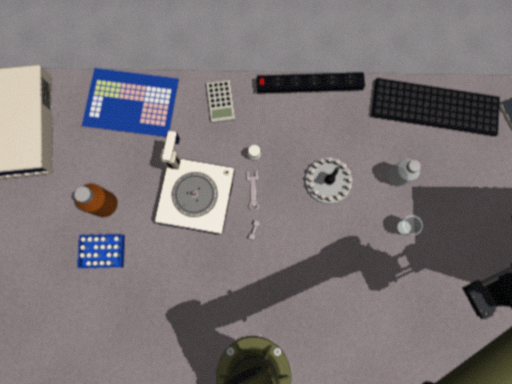

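View pics/scene0.png

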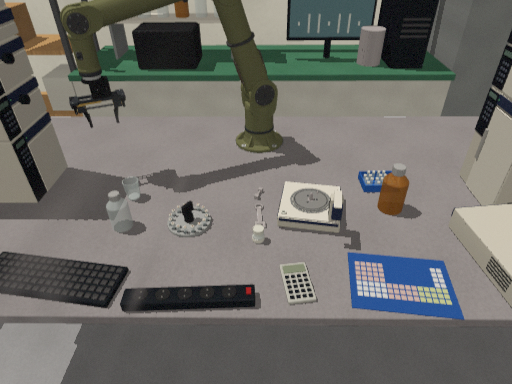

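The top view shows the sampler around (195,195), with its tower at (172,150). The carousel is near (328,180) with the handle dark at its middle. The scene view agrees. I'll measure coarsely and zoom in.

Run:
```python
from h import *
im,d,p=load('top0'); P=pts(d,p); X=P[...,:2]; Z=P[...,2]
roi=np.zeros(d.shape,bool); roi[145:215,290:365]=1
for lo,hi in[(.007,.016),(.03,.045),(.078,.09)]:
    m=roi&(Z>lo)&(Z<hi); q=X[m]; print(lo,m.sum(),cv2.minEnclosingCircle(q.astype(np.float32)),cv2.minAreaRect(q.astype(np.float32)))
roi[:]=0; roi[140:245,145:245]=1
m=roi&(Z>.045)&(Z<.07); q=X[m]; print('deck',m.sum(),cv2.minAreaRect(q.astype(np.float32)),np.median(Z[m]))
m=roi&(Z>.08); print('tall',m.sum(),X[m].min(0),X[m].max(0),X[m].mean(0), Z[m].max())
m=roi&(Z>.075)&(Z<.1); print('spindle?',m.sum(),X[m].mean(0))
for n,(a,b,c,e) in {'c':(155,235,155,235),'k':(145,215,290,365)}.items():
    cv2.imwrite(f'pics/{n}.png',cv2.resize(im[a:b,c:e,::-1],None,fx=5,fy=5,interpolation=cv2.INTER_CUBIC))
a=cv2.imread('pics/c.png');b=cv2.imread('pics/k.png');h=350
cv2.imwrite('pics/ck.png',np.hstack([cv2.resize(a,(400,400)),cv2.resize(b,(400,400))]))
```

```text
0.007 1175 ((0.5790622234344482, -0.23717635869979858), 0.12725526094436646) ((0.5885206460952759, -0.22877484560012817), (0.21595598757266998, 0.19496898353099823), 9.26555061340332)
0.03 211 ((0.5911757349967957, -0.23460711538791656), 0.06845352053642273) ((0.5910184979438782, -0.2346867024898529), (0.1329188495874405, 0.13185235857963562), 11.375085830688477)
0.078 61 ((0.5895452499389648, -0.2349349707365036), 0.022068001329898834) ((0.5898181796073914, -0.2345513254404068), (0.013414530083537102, 0.043931737542152405), 54.577999114990234)
deck 4447 ((0.5306227803230286, 0.1880357563495636), (0.212363600730896, 0.2142542004585266), 80.81704711914062) 0.05614349468575361
tall 444 [0.30565854 0.01625979] [0.6864127 0.2771605] [0.59566684 0.22368462] 1.3013245161327796
spindle? 55 [0.59422478 0.23213183]
```

View pics/ck.png

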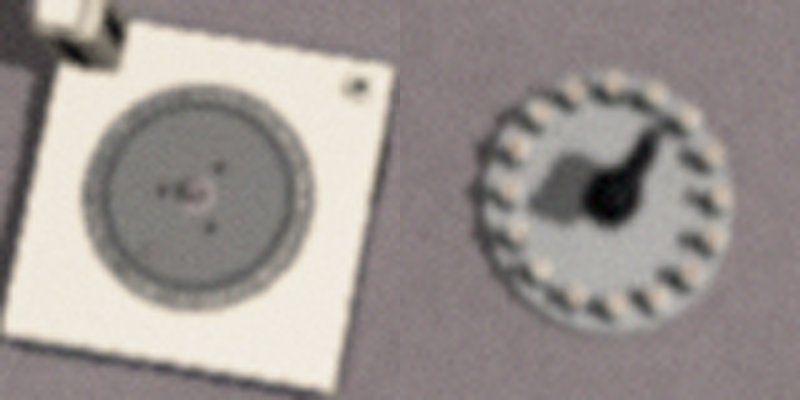

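The crops show the spindle at (197,193) left, with the pin not clear. At right, the handle streak runs up and to the right, hiding the likely slot at about −35° yaw. I'll move above the carousel and look with the wrist camera.

>>> {"method": "jog_arm", "body": {"moves": [40, -17, -10, 0.13, 1, 85, -36, -20, 0.26, 1, 130, -56, -30, 0.4, 1, 175, -75, -40, 0.53, 1, 220, -95, -50, 0.66, 1, 265, -114, -50, 0.79, 1, 310, -134, -50, 0.92, 1, 355, -153, -50, 1.05, 1, 400, -172, -50, 1.05, 1, 436, -188, -50, 1.05, 1]}}

```text
time: 1.1
position: [0.5918, -0.2315, 0.28]
ee_rot: [0.954, -0.301, -0.0, -0.001]
force: [0.3, -0.6, 0.2]
width: 1.001
finger_force: 0.0
```

Run:
```python
from h import *
im,d,p=snap('wrist','w0'); s=bot.read_state(); print(s['time'],s['position'],s['ee_rot'],s['joints'],-p['R'].T@p['t'],p['R'],p['fx'])
```

```text
1.15 [ 0.59611672 -0.22356179  0.27958953] [ 9.54993904e-01 -2.96603751e-01  3.34176710e-04 -3.57010192e-03] [ 0.52148589  0.28621487 -0.25315915  1.40532482  0.06405455  1.45810355
 -1.9020102 ] [ 0.66006813 -0.27896592  0.43340475] [[-5.73103506e-01 -8.19482977e-01  1.43199444e-04]
 [-7.80782038e-01  5.46091144e-01  3.03585032e-01]
 [-2.48860966e-01  1.73873839e-01 -9.52804339e-01]] 298.41332782154797
```

View pics/w0.png

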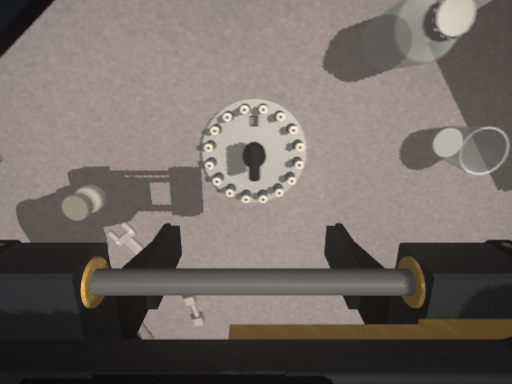

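The wrist view shows the slot at (253,120), on the far side of the handle (255,155). This confirms it lies along the tool's +x at about −35°. The arm has settled now, so I'll measure precisely.

Run:
```python
from h import *
im,d,p=snap('wrist','w1'); s=bot.read_state(); print(s['position'],s['ee_rot'])
P=pts(d,p); Z=P[...,2]; X=P[...,:2].astype(np.float32)
roi=np.zeros(d.shape,bool); roi[80:220,180:330]=1
for lo,hi in[(.008,.02),(.033,.045),(.078,.09)]:
    m=roi&(Z>lo)&(Z<hi); m=cv2.morphologyEx(m.astype(np.uint8),cv2.MORPH_OPEN,np.ones((2,2)))>0
    print(lo,m.sum(),np.median(Z[m]),cv2.minEnclosingCircle(X[m]),cv2.minAreaRect(X[m]))
# slot: dark on disc
g=im.max(2); m=(roi&(g<90)).astype(np.uint8); n,l,st,c=cv2.connectedComponentsWithStats(m)
for i in range(1,n):
    if st[i,4]>15: print(st[i],c[i],ray(*c[i],p,.012))
cv2.imwrite('pics/w1c.png',cv2.resize(im[90:215,190:320,::-1],None,fx=4.5,fy=4.5,interpolation=cv2.INTER_CUBIC))
q=s['ee_rot'];print(np.degrees(2*np.arctan2(q[1],q[0])))
```

```text
[ 0.59405672 -0.2263233   0.27956819] [ 9.54961357e-01 -2.96718909e-01 -3.20254183e-04 -2.56765827e-03]
0.008 6688 0.011599996455939749 ((0.5917708873748779, -0.23560231924057007), 0.08094382286071777) ((0.5884223580360413, -0.23597481846809387), (0.150148406624794, 0.15311329066753387), 88.95207977294922)
0.033 971 0.0363142678831778 ((0.5900714993476868, -0.23689761757850647), 0.08192108571529388) ((0.5831037163734436, -0.23212096095085144), (0.14603489637374878, 0.14402347803115845), 10.2200927734375)
0.078 410 0.08292070708015004 ((0.6087803840637207, -0.24435707926750183), 0.061818040907382965) ((0.6073911786079407, -0.24665305018424988), (0.016939595341682434, 0.12289241701364517), 58.822147369384766)
[283 111   5   9  18] [284.44444444 114.72222222] [ 0.61854595 -0.28956967  0.012     ]
[295 124   7   8  24] [297.         127.20833333] [ 0.59450287 -0.29486173  0.012     ]
[301 140   7   8  26] [303.11538462 143.15384615] [ 0.57081233 -0.29028204  0.012     ]
[251 142  24  38 616] [262.39285714 158.45616883] [ 0.58499114 -0.23066826  0.012     ]
[300 157   7   8  28] [302.28571429 160.25      ] [ 0.55052226 -0.27646403  0.012     ]
[222 172   9   7  20] [225.9 174.1] [ 0.5957552  -0.17382331  0.012     ]
[293 172   9   8  30] [295.73333333 175.        ] [ 0.53722171 -0.25712433  0.012     ]
[234 184   9   6  21] [237.80952381 185.71428571] [ 0.5714985  -0.17793527  0.012     ]
[281 184   8   7  26] [283.42307692 186.15384615] [ 0.53299621 -0.2331376   0.012     ]
[249 190   9   6  23] [251.91304348 191.69565217] [ 0.55210265 -0.18987008  0.012     ]
[265 190  10   7  28] [268.60714286 192.25      ] [ 0.53741084 -0.20986177  0.012     ]
-34.521397866812556
```

View pics/w1c.png

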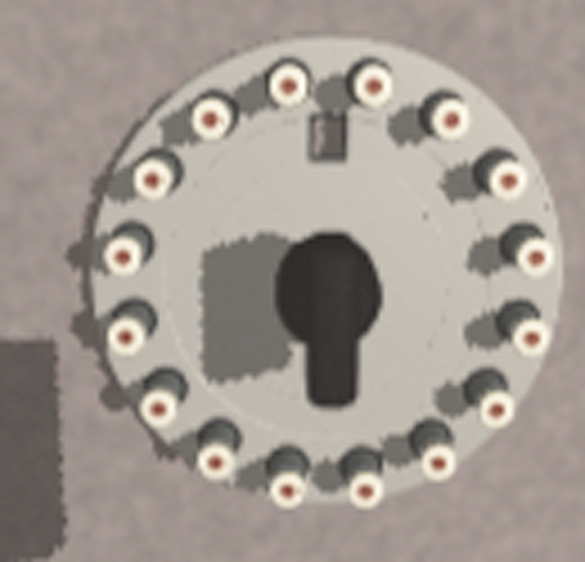

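The crop shows the slot centre at crop (327,137), which is pixel (262.7,120.4), straight above the handle. Next I fit the red vial dots for the axis.

Run:
```python
from h import *
im,d,p=load('w1'); I=im.astype(int)
m=np.zeros(d.shape,np.uint8); m[80:220,180:330]=1
m&=((I[...,0]-I[...,2])>40).astype(np.uint8)
n,l,st,c=cv2.connectedComponentsWithStats(m)
Q=np.array([ray(*c[i],p,.037)[:2] for i in range(1,n) if st[i,4]>=2]); print(len(Q))
e,ax,an=cv2.fitEllipse(Q.astype(np.float32)); print(e,ax)
from scipy.optimize import least_squares
r=least_squares(lambda v:np.hypot(*(Q-v[:2]).T)-v[2],[.59,-.235,.068],loss='soft_l1',f_scale=.001); print(r.x, np.abs(r.fun).max())
c0=r.x[:2]
for u,v in[(262.7,120.4)]:
    S=ray(u,v,p,.012)[:2]-c0; print('slot',np.hypot(*S),np.degrees(np.arctan2(S[1],S[0])))
s=bot.read_state();print(s['time'],s['position'],s['joint_vel'].round(4)); q=s['ee_rot']; print(np.degrees(2*np.arctan2(q[1],q[0])),p['R'])
P=pts(d,p);Z=P[...,2];roi=np.zeros(d.shape,np.uint8); roi[130:190,245:280]=1
mm=(roi>0)&(Z>.078)&(Z<.09);print(cv2.minAreaRect(P[...,:2][mm].astype(np.float32)))
```

```text
16
(0.5925757884979248, -0.23521849513053894) (0.12462227791547775, 0.12481421232223511)
[ 0.59257475 -0.23521876  0.06235916] 0.00030656153448545276
slot 0.04452398423613889 -34.97407682032825
1.2 [ 0.59405672 -0.2263233   0.27956819] [ 0.0525 -0.0215  0.0721  0.0204  0.0481  0.0176  0.0443]
-34.521397866812556 [[-0.56529752 -0.82486499 -0.00603876]
 [-0.78683114  0.53700529  0.30417442]
 [-0.24765998  0.17670053 -0.95259722]]
((0.5927684903144836, -0.23554930090904236), (0.013501014560461044, 0.04270688444375992), 55.910545349121094)
```

>>> {"method": "jog_arm", "body": {"moves": [3, -0.5, 30, 0, 1, 3, -0.5, 65, 0, 1, 3, -0.5, 100, 0, 1, 3, -0.5, 135, 0, 1, 3, -0.5, 165, 0, 1, 3, -0.5, 180, 0, 1, 3, -0.5, 180, 0, 1, 3, -0.5, 180, 0, 1, 3, -0.5, 180, 0, 1, 3, -0.5, 180, 0, 1]}}

```text
time: 2.2
position: [0.5941, -0.2365, 0.1025]
ee_rot: [0.953, -0.302, 0.002, 0.0]
force: [0.2, 0.2, 0.5]
width: 1.0
finger_force: 0.0
```

```bash
cat > st.py <<'E'
from h import *
s=bot.read_state(); q=s['ee_rot']; from scipy.spatial.transform import Rotation as Ro
R=Ro.from_quat(q).as_matrix()
print(s['time'],s['position'].round(4),'yaw',np.degrees(np.arctan2(R[1,0],R[0,0])).round(2),'zaxis',R[:,2].round(4),'F',s['force'].round(2),'T',s['ft_torque'].round(3),'w',round(s['width'],3),s['finger_force'],'q',s['joints'].round(3))
E
python3 st.py
```

```text
2.2 [ 0.5941 -0.2365  0.1025] yaw -35.19 zaxis [ 0.0029 -0.0013 -1.    ] F [0.19 0.23 0.47] T [0.146 0.068 0.051] w 1.0 0.0 q [ 0.527  0.395 -0.237  1.625  0.1    1.131 -1.92 ]
```

>>> {"method": "jog_arm", "body": {"moves": [-1.5, 0, 20, 0, 1, -1.5, 0, 43, 0, 1, -1.5, 0, 43, 0, 1, -1.5, 0, 43, 0, 0.2, -1.5, 0, 43, 0, -0.4, -1.5, 0, 43, 0, -1, -1.5, 0, 43, 0, -1, -1.5, 0, 43, 0, -1, -1.5, 0, 43, 0, -1, -1.5, 0, 43, 0, -1], "force": 30}}

```text
time: 3.2
position: [0.5918, -0.2353, 0.0576]
ee_rot: [0.953, -0.302, 0.0, 0.0]
force: [-0.3, 1.0, -0.3]
width: 0.447
finger_force: 0.0
```

```bash
python3 st.py
```

```text
3.2 [ 0.5918 -0.2353  0.0576] yaw -35.19 zaxis [ 0.e+00 -1.e-04 -1.e+00] F [-0.32  0.95 -0.28] T [ 0.134  0.057 -0.037] w 0.447 0.0 q [ 0.523  0.437 -0.233  1.665  0.113  1.053 -1.93 ]
```

>>> {"method": "jog_arm", "body": {"moves": [0, 0, 0, 0, -1, 0, 0, 0, 0, -1, 0, 0, 0, 0, -1, 0, 0, 0, 0, -1, 0, 0, 0, 0, -1, 0, 0, 0, 0, -1, 0, 0, -5, 0, -1, 0, 0, -20, 0, -1, 0, 0, -40, 0, -1, 0, 0, -40, 0, -1], "force": 40}}

```text
time: 4.2
position: [0.5941, -0.2361, 0.1015]
ee_rot: [0.953, -0.302, 0.003, 0.0]
force: [1.0, -0.5, -2.6]
width: 0.153
finger_force: 40.0
```

```bash
python3 st.py
```

```text
4.2 [ 0.5941 -0.2361  0.1015] yaw -35.19 zaxis [ 0.006  -0.0026 -1.    ] F [ 1.05 -0.5  -2.64] T [ 0.025 -0.137 -0.008] w 0.153 39.981056191027164 q [ 0.527  0.393 -0.238  1.629  0.101  1.124 -1.921]
```

>>> {"method": "jog_arm", "body": {"moves": [0, 0, -30, -0.1, -1, -15, -15, -60, -0.23, -1, -40, -40, -90, -0.37, -1, -65, -65, -115, -0.51, -1, -90, -90, -135, -0.65, -1, -115, -115, -150, -0.79, -1, -140, -140, -150, -0.93, -1, -165, -165, -150, -1.07, -1, -190, -190, -150, -1.21, -1, -205, -204, -150, -1.35, -1]}}

```text
time: 5.2
position: [0.5407, 0.0535, 0.2475]
ee_rot: [0.931, 0.364, 0.0, -0.0]
force: [0.6, 0.4, -3.2]
width: 0.156
finger_force: 40.0
```

>>> {"method": "jog_arm", "body": {"moves": [0, 0, 0, -0.14, -1, 0, 0, 0, -0.28, -1, 0, 0, 0, -0.42, -1, 0, 0, 0, -0.56, -1, 0, 0, 0, -0.7, -1, 0, 0, 0, -0.8, -1, 0, 0, 0, -0.83, -1, 0, 0, 0, -0.83, -1, 0, 0, 0, -0.83, -1, 0, 0, 0, -0.83, -1]}}

```text
time: 6.2
position: [0.5418, 0.0496, 0.2475]
ee_rot: [0.709, 0.705, -0.0, 0.0]
force: [-0.7, -0.2, -2.8]
width: 0.158
finger_force: 40.0
```

```bash
python3 st.py; python3 -c "
from h import *
snap('wrist','w2')"; python3 st.py
```

```text
6.2 [0.5418 0.0496 0.2475] yaw 89.65 zaxis [-0.e+00 -2.e-04 -1.e+00] F [-0.75 -0.17 -2.75] T [-0.026 -0.139  0.025] w 0.158 39.98106018640101 q [ 0.435  0.128 -0.623  1.673  0.076  1.366 -0.206]
6.25 [0.5418 0.0496 0.2475] yaw 89.67 zaxis [-0.e+00 -2.e-04 -1.e+00] F [-0.24  1.32 -3.37] T [-0.041 -0.112 -0.023] w 0.16 39.98111329972744 q [ 0.435  0.128 -0.623  1.673  0.076  1.366 -0.205]
```

View pics/w2.png

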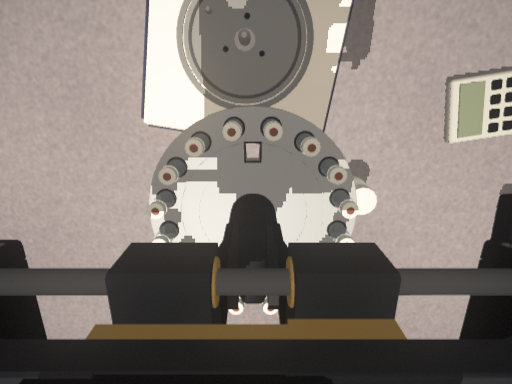

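The plate is visible around (245,40), with the spindle tip at (245,38) and a likely pin at (208,9). The held carousel's slot is at (253,152). I'll zoom in and compute.

Run:
```python
from h import *
im,d,p=load('w2'); P=pts(d,p); Z=P[...,2]
cv2.imwrite('pics/w2c.png',cv2.resize(im[0:120,165:325,::-1],None,fx=5,fy=5,interpolation=cv2.INTER_CUBIC))
roi=np.zeros(d.shape,bool); roi[0:100,175:320]=1
m=roi&(Z>.074)&(Z<.092);u=np.argwhere(m);print('spindle',m.sum(),u.mean(0),np.median(P[m],0),Z[m].max())
m=roi&(Z>.0635)&(Z<.073);print('pinpts',m.sum())
n,l,st,c=cv2.connectedComponentsWithStats(m.astype(np.uint8))
for i in range(1,n):
    if st[i,4]>=5: print(st[i],c[i],P[l==i].mean(0))
# hand: vial dots
I=im.astype(int); m=((I[...,0]-I[...,2])>40)&(np.arange(384)[:,None]<245)
n,l,st,c=cv2.connectedComponentsWithStats(m.astype(np.uint8))
zt=.2475-.0576+.037
Q=np.array([ray(*c[i],p,zt)[:2] for i in range(1,n) if st[i,4]>=3 and 140<c[i][0]<370 and c[i][1]>110])
from scipy.optimize import least_squares
r=least_squares(lambda v:np.hypot(*(Q-v[:2]).T)-v[2],[.54,.05,.062],loss='soft_l1',f_scale=.001); print(len(Q),r.x,np.abs(r.fun).round(4))
S=ray(253,152,p,.2475-.0576+.012)[:2]-r.x[:2]; print('slot',np.hypot(*S),np.degrees(np.arctan2(S[1],S[0])))
# disc depth flatness
roi[:]=0; roi[160:230,200:230]=1; roi[165:230,280:310]=1
m=roi&(abs(Z-.202)<.008); A=np.c_[P[m][:,:2]-r.x[:2],np.ones(m.sum())]; print('plane',np.linalg.lstsq(A,Z[m],rcond=None)[0])
```

```text
spindle 142 [ 36.43661972 243.68309859] [0.53363208 0.18645287 0.08429665] 0.08838758846266358
pinpts 62
[204   6   8   8  46] [207.63043478   9.47826087] [0.49761386 0.21386041 0.06630572]
[240  42  10   4  15] [244.73333333  44.        ] [0.53391467 0.18252666 0.06743815]
8 [0.5415114  0.05206136 0.0623039 ] [0.     0.     0.     0.     0.0001 0.0001 0.0001 0.0001]
slot 0.044684664965375605 89.39321028400825
plane [-0.00164477  0.00024851  0.20140046]
```

View pics/w2c.png

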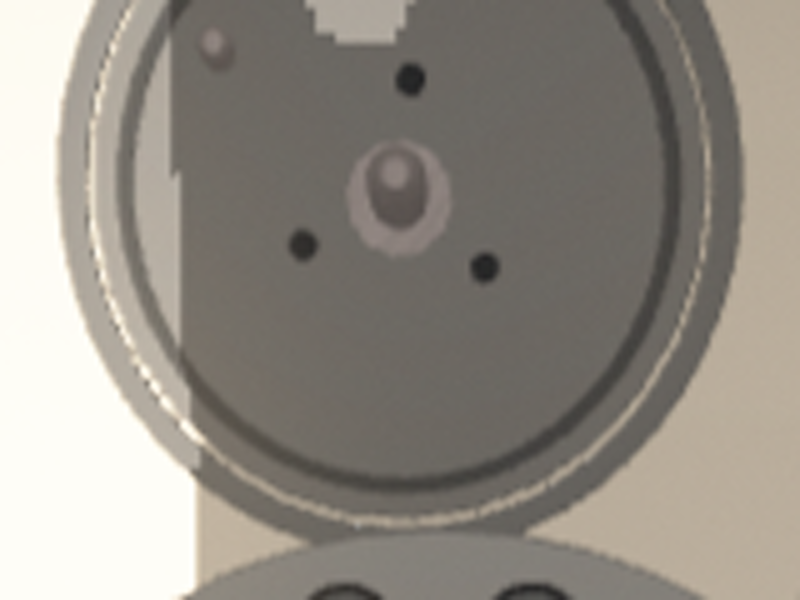

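The crop shows the pin tip at crop (215,43), which is px (208,8.6). The spindle tip is at crop (394,168), which is px (243.8,33.6).

Run:
```python
from h import *
im,d,p=load('w2')
sp=ray(243.8,33.6,p,.088)[:2]; pn=ray(207.7,8.2,p,.068)[:2]; v=pn-sp; print(sp,pn,np.hypot(*v),np.degrees(np.arctan2(v[1],v[0])))
# flange round spindle at crop (398,198)
f=ray(165+398/5,198/5,p,.0605); print(f)
hsv=cv2.cvtColor(im,cv2.COLOR_RGB2HSV)
# plate outer circle: crop points left/right/top-visible edge
Q=np.array([ray(165+a/5,b/5,p,.060)[:2] for a,b in[(60,180),(743,180),(95,330),(705,330),(200,463),(70,110),(733,110)]],np.float32)
from scipy.optimize import least_squares
r=least_squares(lambda w:np.hypot(*(Q-w[:2]).T)-w[2],[.53,.19,.064]);print(r.x,r.fun.round(4))
c=r.x[:2]; v=pn-c; print(np.hypot(*v),np.degrees(np.arctan2(v[1],v[0])))
```

```text
[0.53365002 0.18844693] [0.49796142 0.2145658 ] 0.04422523513593395 143.801297662301
[0.5336505  0.18767467 0.0605    ]
[0.534296   0.1890074  0.06974735] [ 0.0006  0.0008  0.0006 -0.0003 -0.0005 -0.0008 -0.0005]
0.04442334329289357 144.87675567834728
```

>>> {"method": "jog_arm", "body": {"moves": [5, 15, 0, -0.12, -1, 12, 30, 0, -0.25, -1, 20, 50, 0, -0.39, -1, 28, 70, 0, -0.53, -1, 38, 90, 0, -0.67, -1, 45, 108, 0, -0.81, -1, 49, 115, 0, -0.91, -1, 49, 115, 0, -0.95, -1, 49, 115, 0, -0.95, -1, 49, 115, 0, -0.95, -1]}}

```text
time: 7.25
position: [0.657, 0.0978, 0.2473]
ee_rot: [0.309, 0.951, -0.0, -0.0]
force: [-1.0, 0.9, -3.0]
width: 0.156
finger_force: 40.0
```

>>> {"method": "jog_arm", "body": {"moves": [0, 0, 0, 0, -1, 0, 0, 0, 0, -1, 0, 0, 0, 0, -1, 0, 0, 0, 0, -1]}}

```text
time: 7.65
position: [0.657, 0.0979, 0.2476]
ee_rot: [0.308, 0.951, -0.0, 0.0]
force: [0.4, 0.2, -3.8]
width: 0.154
finger_force: 40.0
```

```bash
python3 st.py
python3 - <<'E'
from h import *
im,d,p=snap('wrist','w3')
P=pts(d,p); Z=P[...,2]
roi=np.zeros(d.shape,bool); roi[0:115,150:350]=1
m=roi&(Z>.074)&(Z<.092);u=np.argwhere(m);print('spindle',m.sum(),u.mean(0) if m.any() else 0)
m=roi&(Z>.0635)&(Z<.073)
n,l,st,c=cv2.connectedComponentsWithStats(m.astype(np.uint8))
for i in range(1,n):
    if st[i,4]>=8: print(st[i],c[i],P[l==i].mean(0))
I=im.astype(int); m=((I[...,0]-I[...,2])>40)&(np.arange(384)[:,None]<245)
n,l,st,c=cv2.connectedComponentsWithStats(m.astype(np.uint8))
zt=.2475-.0576+.037
Q=np.array([ray(*c[i],p,zt)[:2] for i in range(1,n) if st[i,4]>=3 and 140<c[i][0]<370 and c[i][1]>110])
from scipy.optimize import least_squares
s=bot.read_state()['position']
r=least_squares(lambda v:np.hypot(*(Q-v[:2]).T)-v[2],[s[0],s[1],.062],loss='soft_l1',f_scale=.001); print(len(Q),r.x,np.abs(r.fun).round(4))
cv2.imwrite('pics/w3c.png',cv2.resize(im[0:180,150:350,::-1],None,fx=3.3,fy=3.3,interpolation=cv2.INTER_CUBIC))
E
```

```text
7.65 [0.657  0.0979 0.2476] yaw 144.13 zaxis [ 2.e-04 -2.e-04 -1.e+00] F [ 0.39  0.19 -3.8 ] T [ 0.082 -0.116 -0.022] w 0.154 39.98112492263317 q [ 0.344  0.435 -0.736  1.366  0.29   1.449  0.564]
spindle 299 [ 42.74247492 297.60200669]
[248  26  11   5  21] [253.38095238  28.19047619] [0.53801563 0.184954   0.0678339 ]
[337  55   6  13  31] [339.32258065  61.77419355] [0.61502906 0.2385641  0.06844573]
[341  69   4   8   9] [342.22222222  72.22222222] [0.62511207 0.23503443 0.07154482]
[344  78   6  10  25] [346.72  82.56] [0.63700256 0.23455985 0.06822591]
4 [0.65514799 0.09965189 0.06226898] [0. 0. 0. 0.]
```

View pics/w3c.png

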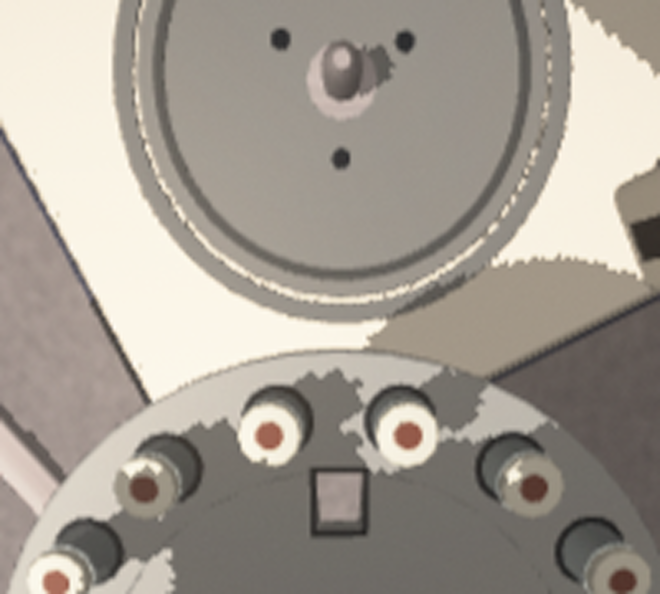

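The crop shows the spindle tip at px (253.6,17.3) and the slot at (252.7,151.8). Spindle and slot are aligned on the tool's centre line.

Run:
```python
from h import *
im,d,p=load('w3')
sp=ray(253.6,17.3,p,.088)[:2]; f=ray(253.6,24.2,p,.0605)[:2]
c=np.array([.65515,.09965]); print(sp,f)
S=ray(252.7,151.8,p,.2475-.0576+.012)[:2]-c; print('slot',np.hypot(*S),np.degrees(np.arctan2(S[1],S[0])))
a=np.radians(144.13); ex=np.array([np.cos(a),np.sin(a)]); ey=np.array([np.sin(a),-np.cos(a)])
for q in(sp,f): print((q-c)@ex*1e3,(q-c)@ey*1e3)
```

```text
[0.53385848 0.18816294] [0.53405485 0.18808738]
slot 0.044784984081305136 144.01267312341824
150.15239912776084 0.6557894598227809
149.94899378826062 0.7096240007790633
```

>>> {"method": "jog_arm", "body": {"moves": [12, 0, 0, 0, -1, 35, 0, 0, 0, -1, 65, 0.5, 0, 0, -1, 95, 0.5, 0, 0, -1, 125, 0.7, 0, 0, -1, 143, 0.7, 0, 0, -1, 150, 0.7, 20, 0, -1, 150, 0.7, 50, 0, -1, 150, 0.7, 80, 0, -1, 150, 0.7, 90, 0, -1]}}

```text
time: 8.7
position: [0.5338, 0.1854, 0.1546]
ee_rot: [0.308, 0.951, -0.002, -0.002]
force: [-0.6, -0.3, -2.1]
width: 0.159
finger_force: 40.0
```

>>> {"method": "jog_arm", "body": {"moves": [0, 0, 0, 0, -1, 0, 0, 0, 0, -1, 0, 0, 0, 0, -1, 0, 0, 0, 0, -1]}}

```text
time: 9.1
position: [0.5368, 0.1868, 0.1589]
ee_rot: [0.308, 0.951, 0.001, 0.001]
force: [0.2, 0.1, -3.6]
width: 0.16
finger_force: 40.0
```

```bash
python3 st.py
```

```text
9.1 [0.5368 0.1868 0.1589] yaw 144.14 zaxis [ 2.3e-03  4.0e-04 -1.0e+00] F [ 0.24  0.08 -3.59] T [-0.013 -0.09   0.004] w 0.16 39.981147944927216 q [ 0.314  0.285 -0.808  1.73   0.219  1.217  0.395]
```

>>> {"method": "jog_arm", "body": {"moves": [0, 0, 3, 0, -1, 0, 0, 6, 0, -1, 0, 0, 9, 0, -1, 0, 0, 12, 0, -1, 0, 0, 15, 0, -1, 0, 0, 18, 0, -1, 0, 0, 20, 0, -1, 0, 0, 20, 0, -1, 0, 0, 20, 0, -1, 0, 0, 20, 0, -1]}}

```text
time: 10.1
position: [0.536, 0.1865, 0.1377]
ee_rot: [0.308, 0.951, 0.0, 0.0]
force: [-0.2, 0.6, -3.2]
width: 0.159
finger_force: 40.0
```

```bash
python3 st.py
```

```text
10.1 [0.536  0.1865 0.1377] yaw 144.15 zaxis [ 3.e-04 -0.e+00 -1.e+00] F [-0.19  0.57 -3.19] T [ 0.072 -0.153 -0.008] w 0.159 39.981096955016255 q [ 0.306  0.306 -0.802  1.754  0.236  1.181  0.382]
```

>>> {"method": "jog_arm", "body": {"moves": [0, 0, 3, 0, -1, 0, 0, 6, 0, -1, 0, 0, 9, 0, -1, 0, 0, 10, 0, -1, 0, 0, 11, 0, -1, 0, 0, 12, 0, -1, 0, 0, 13, 0, -1, 0, 0, 14, 0, -1, 0, 0, 14, 0, -1, 0, 0, 14, 0, -1]}}

```text
time: 11.1
position: [0.5359, 0.1864, 0.1235]
ee_rot: [0.308, 0.951, -0.0, 0.0]
force: [-0.2, -0.8, -3.5]
width: 0.158
finger_force: 40.0
```

```bash
python3 st.py
```

```text
11.1 [0.5359 0.1864 0.1235] yaw 144.15 zaxis [ 0.e+00 -1.e-04 -1.e+00] F [-0.24 -0.84 -3.54] T [ 0.039 -0.16   0.009] w 0.158 39.98109173029661 q [ 0.3    0.321 -0.797  1.769  0.249  1.156  0.372]
```

>>> {"method": "jog_arm", "body": {"moves": [0, 0, 1, 0, -1, 0, 0, 2, 0, -1, 0, 0, 3, 0, -1, 0, 0, 4, 0, -1, 0, 0, 4.5, 0, -1, 0, 0, 4.5, 0, -1, 0, 0, 4.5, 0, -1]}}

```text
time: 11.8
position: [0.5359, 0.1865, 0.119]
ee_rot: [0.308, 0.951, -0.0, 0.0]
force: [-0.6, 0.3, -2.3]
width: 0.155
finger_force: 40.0
```

```bash
python3 st.py
```

```text
11.8 [0.5359 0.1865 0.119 ] yaw 144.15 zaxis [ 1.e-04 -1.e-04 -1.e+00] F [-0.58  0.33 -2.26] T [ 0.028 -0.19   0.001] w 0.155 39.9811324942857 q [ 0.298  0.326 -0.795  1.773  0.253  1.148  0.369]
```

>>> {"method": "jog_arm", "body": {"moves": [0, 0, 0.5, 0, -1, 0, 0, 1, 0, -1, 0, 0, 1.5, 0, -1, 0, 0, 1.5, 0, -1, 0, 0, 1.5, 0, -1]}}

```text
time: 12.3
position: [0.5359, 0.1865, 0.1175]
ee_rot: [0.308, 0.951, 0.0, 0.0]
force: [-0.0, 0.1, -3.5]
width: 0.16
finger_force: 40.0
```

```bash
python3 st.py
```

```text
12.3 [0.5359 0.1865 0.1175] yaw 144.15 zaxis [ 1.e-04 -0.e+00 -1.e+00] F [-0.05  0.07 -3.49] T [ 0.06  -0.201 -0.062] w 0.16 39.9810441210866 q [ 0.297  0.328 -0.794  1.775  0.255  1.145  0.368]
```

>>> {"method": "jog_arm", "body": {"moves": [0, 0, 0.4, 0, -1, 0, 0, 0.8, 0, -1, 0, 0, 0.8, 0, -1, 0, 0, 0.8, 0, -1]}}

```text
time: 12.7
position: [0.5359, 0.1864, 0.1175]
ee_rot: [0.308, 0.951, -0.0, 0.0]
force: [-3.4, -1.7, 4.4]
width: 0.156
finger_force: 40.0
```

>>> {"method": "jog_arm", "body": {"moves": [0, 0, 0.4, 0, -1, 0, 0, 0.8, 0, -1, 0, 0, 0.8, 0, -1, 0, 0, 0.8, 0, -1]}}

```text
time: 13.1
position: [0.5359, 0.1865, 0.1175]
ee_rot: [0.308, 0.951, -0.0, 0.0]
force: [-5.8, -2.9, 10.7]
width: 0.157
finger_force: 40.0
```

```bash
python3 st.py
```

```text
13.1 [0.5359 0.1865 0.1175] yaw 144.15 zaxis [ 3.e-04 -1.e-03 -1.e+00] F [-5.79 -2.91 10.68] T [-0.492  1.07   0.003] w 0.157 39.98251791112125 q [ 0.296  0.328 -0.794  1.775  0.256  1.145  0.367]
```

Contact came at TCP z 0.1175, matching the home height of 0.1176 and 8 mm below the pin-riding height. I'll relax the push, release and retract.

>>> {"method": "jog_arm", "body": {"moves": [0, 0, -0.7, 0, -1, 0, 0, -1.3, 0, -1, 0, 0, -1.3, 0, -1, 0, 0, -1.3, 0, -0.6, 0, 0, -1.3, 0, -0.4, 0, 0, -1.3, 0, 0, 0, 0, -1.3, 0, 0, 0, 0, -1.3, 0, 0, 0, 0, -1.3, 0, 0, 0, 0, -1.3, 0, 0]}}

```text
time: 14.1
position: [0.5359, 0.1865, 0.1172]
ee_rot: [0.308, 0.951, -0.0, -0.0]
force: [0.4, -0.8, 0.3]
width: 0.494
finger_force: 0.0
```

```bash
python3 st.py
```

```text
14.1 [0.5359 0.1865 0.1172] yaw 144.15 zaxis [-0. -0. -1.] F [ 0.41 -0.82  0.33] T [ 0.075 -0.128 -0.054] w 0.494 0.0 q [ 0.297  0.328 -0.794  1.775  0.255  1.145  0.368]
```

Released. I'll go up and slide back along the tool's −x to look.

>>> {"method": "jog_arm", "body": {"moves": [0, 0, -10, 0, 0, 0, 0, -30, 0, 0, 0, 0, -60, 0, 0, 0, 0, -95, 0, 0, 0, 0, -130, 0, 0, -20, 0, -160, 0, 0, -50, 0, -170, 0, 0, -70, 0, -170, 0, 0, -80, 0, -170, 0, 0, -80, 0, -170, 0, 0]}}

```text
time: 15.1
position: [0.6012, 0.1385, 0.2869]
ee_rot: [0.309, 0.951, -0.0, -0.0]
force: [0.2, 0.5, 0.1]
width: 0.503
finger_force: 0.0
```

>>> {"method": "jog_arm", "body": {"moves": [0, 0, 0, 0, 0, 0, 0, 0, 0, 0, 0, 0, 0, 0, 0, 0, 0, 0, 0, 0]}}

```text
time: 15.5
position: [0.6002, 0.1402, 0.2874]
ee_rot: [0.307, 0.952, -0.0, 0.0]
force: [0.1, -0.6, -0.3]
width: 0.496
finger_force: 0.0
```

```bash
python3 st.py
python3 - <<'E'
from h import *
im,d,p=snap('wrist','w4'); a=im
P=pts(d,p); Z=P[...,2]; r=np.hypot(P[...,0]-.5338,P[...,1]-.1882)
m=(r<.072)&(r>.02)&(abs(Z-.072)<.012); 
m2=m&(Z<.078); A=np.c_[P[m2][:,:2]-[.5338,.1882],np.ones(m2.sum())]; print('disc top plane',m2.sum(),np.median(Z[m2]),np.linalg.lstsq(A,Z[m2],rcond=None)[0])
t=(r<.075)&(abs(Z-.1)<.012);print('vial tops',np.percentile(Z[t],[50,80,90,97]))
I=im.astype(int); m=((I[...,0]-I[...,2])>40)&(r<.09)
n,l,st,c=cv2.connectedComponentsWithStats(m.astype(np.uint8))
Q=np.array([ray(*c[i],p,.097)[:2] for i in range(1,n) if st[i,4]>=3])
from scipy.optimize import least_squares
q=least_squares(lambda v:np.hypot(*(Q-v[:2]).T)-v[2],[.5338,.1882,.062],loss='soft_l1',f_scale=.001); print(len(Q),q.x)
b,_,_=snap('top','top1')
cv2.imwrite('pics/fin.png',np.hstack([cv2.resize(a,(400,300)),cv2.resize(b,(400,300))])[:,:,::-1])
E
```

```text
15.5 [0.6002 0.1402 0.2874] yaw 144.2 zaxis [ 2.e-04 -3.e-04 -1.e+00] F [ 0.08 -0.61 -0.33] T [-0.006 -0.063  0.011] w 0.496 0.0 q [ 0.347  0.317 -0.785  1.43   0.223  1.486  0.514]
disc top plane 9355 0.07144966053609919 [-0.00054728 -0.00102891  0.07146185]
vial tops [0.09636521 0.09735142 0.09992625 0.10632916]
17 [0.53436612 0.18778231 0.0626938 ]
```

View pics/fin.png

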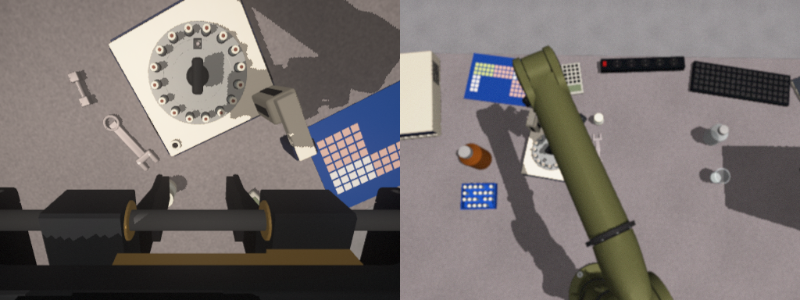

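The pictures show the carousel level on the plate, with its disc top at 0.0715 m (0.072 when home). The slot at left (197,43) covers the pin, and nothing else has moved.

```bash
python3 -c "
from station import bot
print(bot.finish_job())"
```

```text
the job is handed in; nothing more can be done
None
```

The carousel is back on the spindle, its slot over the drive pin, level and fully home on the drive plate; I let go, saw nothing else on the bench moved in the last pictures, and handed the job in after about 15.6 s.

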